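# Hang up the pail and crimp the perfume bottle just over the hard point

## Robot

A 6-joint arm with a two-finger parallel gripper is mounted at the origin on the work surface. World frame = base frame: x ahead of the robot, y to its left, z up, the work surface at z = 0. Lengths are in m, angles in rad, forces in N, time in s.
With the tool pointing down it reaches from about 0.275 to 0.875 m from the base axis. Payload 12.5 kg.
Tool frame: the origin (TCP) lies at the very end of the fingers, on their centre line; the grasp point (between the pads) lies 19 mm behind it; x points along the fingers, y is the direction in which the jaws open and shut, and the axes are right-handed (so a half turn about x gives the same grasp; the last joint's range is limited). The gripper opens to 85 mm and grips with 20 to 120 N. Pads are 22 mm wide; open, the fingers measure 114 mm over their backs; the gripper's body (76 mm by 85 mm) begins 54 mm behind the grasp point. The pads swing forward as they close: fully open they stand 13 mm farther back than shut.
Start: joints at [-1.298, 0.351, 1.652, -0, 1.139, -0.085], TCP at [0.193, -0.515, 0.196] pointing down, gripper open.
Joint ranges: [-2.75, 2.75], [-0.79, 2.1], [0.01, 2.65], [-1.57, 4.71], [0.07, 3.14], [-2.87, 2.87]. Speed limits (rad/s): [2.22, 2.22, 2.79, 3.14, 3.14, 3.14].

## Interface

Orientations are given as a 3x3 rotation matrix whose columns are the frame's x, y, z axes.
In Python, from bench import manip gives the robot as it stands. Calls block until the motion is done:
- manip.move_ptp(position, orientation): joint-space move of the TCP to a pose.
- manip.move_l(position, attitude=None, max_speed=0.15): straight line of the TCP; attitude=None keeps the orientation; max_speed is the mean speed in m/s.
- manip.move_j(angles): joint-space move.
- manip.set_gripper(opening, effort=None): opening from 0.0 (shut) to 1.0 (fully open); effort is the grip in N (None keeps the last); returns when the fingers have stopped.
- manip.dwell(seconds).
- manip.inverse_kinematics(position, orientation): joint angles nearest the present ones, or None.
- manip.grab_frame(name): name is "scene" or "side" or "wrist"; returns (picture, depth): 420x560x3 uint8, red, green, blue; 420x560 float32, m along the optical axis (not along the pixel's ray), 0 where there is no reading.
- manip.get_calibration(name): a dict with "camera_matrix" (3x3 intrinsics, pixels), "R" (3x3) and "t" (3): a world point X has camera coordinates R X + t. Camera axes: x right, y down, z forward; pixel columns grow to the right and rows downward; lengths in m; the calibration is good to about 2 mm. A picture is of the moment at which its call begins: read the wrist's pose just before it. get_calibration takes no time and is no camera call; for the wrist camera it gives the pose at the moment of the call.
A pose or a line that the arm cannot do raises manip.Unreachable and nothing moves.
- manip.sign_off(): hands the job in, once; it reports no verdict.
Trained networks look in the newest picture that a camera, given by its name, has taken for a name from the list of things; names that differ only in an ending like _2 or _b are one class to them, and where a whole thing is asked for, a point or a joint stands for the part that bears it (a point fixed in the world has none). Each returns a list of dicts, best first, with "confidence" (0 to 1); they miss things now and then, are a little off and sometimes report something else, mostly with a low value. They report only what shows in the picture. A call takes as long as a camera call.
- manip.look_for(camera, name): "at" ([x, y, z] in m, in world coordinates, good to about 4 mm: the middle of the surface that is visible of it).
Readings, each from a call of its own:
- manip.current_time(): time.
- manip.current_qpos(): joint angles.
- manip.current_joint_vel(): joint speeds.
- manip.current_joint_torque(): joint torques, N m.
- manip.current_ee_pos(): TCP position.
- manip.current_tcp_rot(): TCP orientation.
- manip.current_force(): force on the tool from outside, world axes, zero at the start.
- manip.current_ft_torque(): the same for the moment, N m.
- manip.current_grip_width(): opening from 0.0 (shut) to 1.0 (fully open).
Only numpy, scipy, OpenCV 4.12 (cv2) and the standard library are available. Lean on these libraries where they do the work, as an engineer would, in place of code of your own. Each camera call takes 0.05 s, during which the arm holds its last target.

## Task

First clear the way to the crimping press: hang the steel pail by its handle on the hook stand and let go of it. Then turn the press's flywheel counter-clockwise by its orange handle, feeling it get harder, over the hard point, and stop in the easy stretch just past it, with the jaw still nearly fully on the bottle's neck, not drawn well back again; let go, and leave everything else standing where it is.

Things in the scene. Friction and masses are not known exactly. Their poses are not given: they have to be found in the camera images.
- press: Crimping press fixed to the table: white gearbox on a grey base plate 180 x 270 mm, carrying the tilted flywheel. Origin at table level, under the gearbox's front part, -x its front, z up. On its +y side, 145 mm off, the amber perfume bottle being crimped stands before a white anvil post 195 mm high; the crimp jaw comes out from under the wheel towards it.
- flywheel: Dark steel wheel with aluminium spokes, 186 mm across, 16 mm thick. Origin: centre of its outer face, 200 mm above the table. Its z is the axis, outward, leaning 35 degrees from vertical to the press's front. Turn it counter-clockwise seen from outside (+ about z). It moves easily at first (dry friction 0.25 N m) and stays where it is at the start; a stop lies 0.6 rad back or less.
- knob_mid (a point): Orange handle of the flywheel: round knob 26 mm across, 58 mm long, standing out parallel to the wheel's axis, 72 mm from it, free to spin on its pin. The point is on the knob's axis, 34 mm out from the wheel's face (outer end at 60 mm). Felt here: 3 to 6 N at first, rising to 12 N at the hard point, falling to 8 N at dead centre and 3 to 4 N 0.4 rad past it.
- jaw (a joint): How far the crimp jaw (brass block with a red band on a steel rod) has moved to the bottle, m: -0.006 to 0.002 at the start, 0.021 (fully on) at dead centre; past it the jaw draws back again. Force peaks 0.6 rad of wheel before dead centre, which is 1.2 to 1.5 rad from the start, unmarked. Let go before it, the wheel springs back; 0.1 rad past it or more, it stays. Right: 0.2 to 0.6 rad past it, jaw at 0.015 to 0.0205.
- handle_mid (a point): Middle of the handle's top bar of the loose steel pail (about 0.2 kg, rim 88 mm across, 78 mm high without handle), on the bar's axis, 136 mm above the underside. The bar is round, 8 mm thick, straight along the point's y from -60 to +60 mm; the stiff handle does not fold; the rim is 58 mm below the bar. z up when it stands.
- pail: The same pail; origin at the centre of its underside, z up, handle bar along y.
- hook_seat (a point): Top of the middle of the hook's straight rod, 230 mm above the table, on the fixed stand. The rod is 8 mm thick, level along the point's x; its upturned tip (top at 250 mm) is 45 mm off on the -x side, the 14 mm upright (235 mm high) 82 mm off on the +x side. With the handle bar lying across the rod, the bar's axis is 4 mm above this point.
- hookstand: The steel hook stand; origin at table level, base plate 160 x 100 mm, hook pointing along -x, z up.
- jar_beige: Bystander, stays put: closed clear-lidded storage jar, beige, 86 mm across, 104 mm high. Origin at the centre of its underside.
- jar_green: Bystander, stays put: the same jar in grey-green. Origin at the centre of its underside.
- jar_brown: Bystander, stays put: the same jar in brown. Origin at the centre of its underside.
- mortar: Bystander, stays put: white ceramic mortar with its pestle leaning in it, 104 mm across, about 70 mm high. Origin at the centre of its underside.
- wash_bottle: Bystander, stays put: white wash bottle, blue cap and bent spout, 68 mm across, 173 mm high to the spout. Origin at the centre of its underside.
- oil_bottle: Bystander, stays put: amber oil bottle with black cap, 56 mm across, 130 mm high. Origin at the centre of its underside.
- tea_mug: Bystander, stays put: blue ceramic mug, 80 mm across, 90 mm high. Origin at the centre of its underside.

How it is judged:
On the way, in this order (a step that is already met when the one before it is completed fails the run):
1. the pail hangs by its handle on the hook, let go (horizontal distance between handle_mid and hook_seat below 0.035 m and z of handle_mid in the frame of hook_seat between -0.006 and 0.015 m and angle between pail's own z axis and vertical below 0.45 rad and contact force between pail and hookstand above 0.5 N and contact force between the fingers and pail below 0.2 N), for 0.2 s.
2. the flywheel has been turned on to the hard point: jaw out by more than 20.3 mm (value of joint jaw above 0.0203 m).
At the end, for the whole second after the job is handed in: The pail hangs still by its handle bar on the hook rod (within 35 mm of its middle, tilted under 0.45 rad, slower than 0.08 m/s) and the flywheel rests just past the hard point: jaw more than 13.5 mm out and staying so by itself (just over dead centre to 0.7 rad past it) (horizontal distance between handle_mid and hook_seat below 0.035 m and z of handle_mid in the frame of hook_seat between -0.006 and 0.015 m and angle between pail's own z axis and vertical below 0.45 rad and contact force between pail and hookstand above 0.5 N and value of joint jaw above 0.0135 m and linear speed of pail below 0.08 m/s); the robot touches nothing.
It fails at once if a bystander is shifted by more than 30 mm or tipped over (distance of any of jar_beige, jar_green, jar_brown, mortar, wash_bottle, oil_bottle, tea_mug from where it was at the start of the episode above 0.03 m or angle between any of jar_beige, jar_green, jar_brown, mortar, wash_bottle, oil_bottle, tea_mug's own z axis and vertical above 0.5 rad).
It also fails if it takes over 69 s, if anything falls off the work surface, if the arm or the gripper's body presses on something with over 40 N, if the wrist force passes 120 N, or if a joint passes its speed limit or range.

## Working session

There is one attempt and no reset: what is moved stays moved. The work goes in short steps, each a Python script; the robot and the scene stay as the last script left them, time stands still between calls to the robot, and variables do not carry over. Pictures are saved under pics/ and viewed, and the job is handed in when it is done.

```bash
ls; mkdir -p pics; cat > h.py <<'E'
import numpy as np, cv2
from bench import manip as m
def snap(cam,fn):
    p,d=m.grab_frame(cam); cv2.imwrite('pics/'+fn+'.png',p[:,:,::-1]); np.save('pics/'+fn+'.npy',d); return p,d
def cal(cam):
    c=m.get_calibration(cam); return [np.array(c[k]) for k in('camera_matrix','R','t')]
def unproj(cam,u,v,d):
    K,R,t=cal(cam); p=np.linalg.inv(K)@np.array([u,v,1.])*d
    return R.T@(p-t)
def proj(cam,X):
    K,R,t=cal(cam); q=K@(R@np.array(X)+t); return q[:2]/q[2]
E
python3 - <<'E'
from h import *
np.set_printoptions(precision=4,suppress=True)
snap('scene','s0');snap('side','d0')
for c in('scene','side'):
    K,R,t=cal(c);print(c,-R.T@t,R[2])
    for n in('press','flywheel','knob_mid','jaw','handle_mid','pail','hookstand','jar_beige','jar_green','jar_brown','mortar','wash_bottle','oil_bottle','tea_mug'):
        r=m.look_for(c,n); print(n,[(np.round(x['at'],3),round(x['confidence'],2)) for x in r[:3]])
print(m.current_time())
E
```

```text
pics
scene [ 1.1994 -0.2606  1.2814] [-0.468   0.2038 -0.8599]
press [(array([0.597, 0.252, 0.114]), 0.74)]
flywheel [(array([0.57 , 0.233, 0.21 ]), 0.79)]
knob_mid [(array([0.571, 0.238, 0.2  ]), 0.68), (array([0.434, 0.507, 0.06 ]), 0.61), (array([ 0.442, -0.152,  0.038]), 0.28)]
jaw []
handle_mid [(array([0.378, 0.221, 0.052]), 0.88)]
pail [(array([0.382, 0.224, 0.056]), 0.66)]
hookstand [(array([ 0.694, -0.235,  0.013]), 0.74)]
jar_beige [(array([ 0.751, -0.104,  0.104]), 0.71), (array([0.38 , 0.223, 0.057]), 0.42)]
jar_green [(array([0.552, 0.069, 0.101]), 0.97)]
jar_brown [(array([0.438, 0.505, 0.059]), 0.71), (array([0.792, 0.066, 0.103]), 0.66)]
mortar [(array([ 0.441, -0.156,  0.034]), 0.75)]
wash_bottle [(array([ 0.552, -0.342,  0.094]), 0.88)]
oil_bottle [(array([ 0.44 , -0.461,  0.079]), 0.95), (array([0.433, 0.506, 0.059]), 0.41)]
tea_mug [(array([0.435, 0.507, 0.059]), 0.8)]
side [0.1388 0.6832 1.1445] [ 0.3539 -0.5446 -0.7604]
press [(array([0.552, 0.293, 0.117]), 0.81)]
flywheel [(array([0.563, 0.256, 0.2  ]), 0.57)]
knob_mid [(array([0.562, 0.247, 0.204]), 0.82), (array([0.549, 0.292, 0.115]), 0.31)]
jaw [(array([0.562, 0.338, 0.174]), 0.68)]
handle_mid [(array([0.377, 0.209, 0.052]), 0.95)]
pail [(array([0.374, 0.21 , 0.05 ]), 0.79), (array([ 0.455, -0.16 ,  0.034]), 0.24)]
hookstand [(array([ 0.681, -0.229,  0.012]), 0.56), (array([0.38 , 0.204, 0.054]), 0.51)]
jar_beige [(array([ 0.728, -0.082,  0.096]), 0.84)]
jar_green [(array([0.52 , 0.094, 0.105]), 0.97)]
jar_brown [(array([0.769, 0.087, 0.102]), 0.78)]
mortar [(array([ 0.457, -0.162,  0.036]), 0.84)]
wash_bottle [(array([ 0.524, -0.322,  0.083]), 0.87)]
oil_bottle [(array([ 0.419, -0.453,  0.07 ]), 0.74), (array([0.567, 0.252, 0.202]), 0.28)]
tea_mug [(array([0.45 , 0.494, 0.036]), 0.57), (array([0.564, 0.246, 0.202]), 0.24)]
1.5
```

View pics/s0.png

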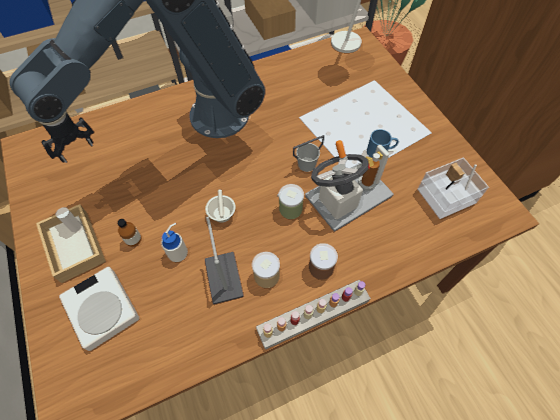

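View pics/d0.png

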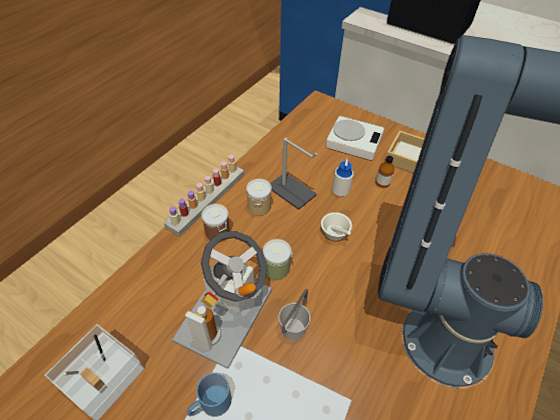

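The scene view has the pail at (308,157), the flywheel at (340,170), the orange knob at (341,150) and the hook stand at (222,265). I'll zoom in for the geometry.

```bash
python3 - <<'E'
import cv2
a=cv2.imread('pics/s0.png');b=cv2.imread('pics/d0.png')
def z(im,x0,y0,x1,y1,f,fn): cv2.imwrite('pics/'+fn,cv2.resize(im[y0:y1,x0:x1],None,fx=f,fy=f,interpolation=cv2.INTER_CUBIC))
z(a,280,120,420,220,5,'z1.png');z(b,180,220,330,350,4.5,'z2.png')
z(a,190,200,290,310,5,'z3.png');z(b,260,120,360,220,5,'z4.png')
E
```

```text
(no output)
```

View pics/z1.png

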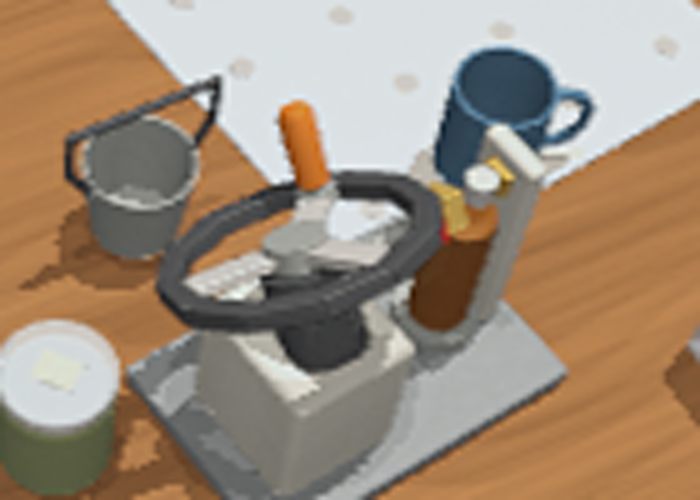

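View pics/z2.png

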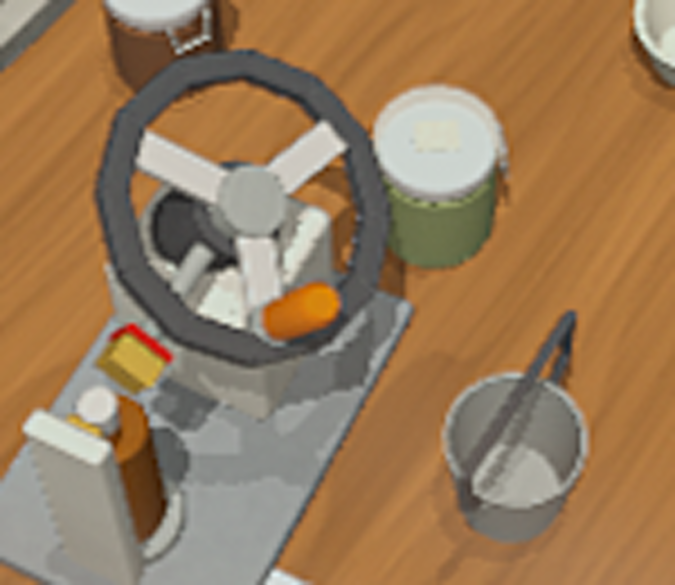

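View pics/z3.png

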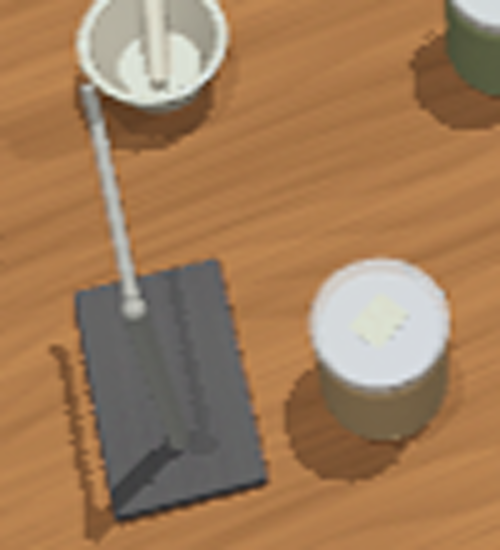

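View pics/z4.png

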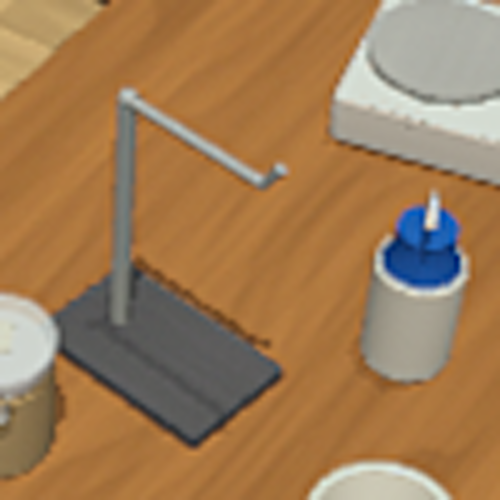

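```bash
cat >> h.py <<'E'
def ray(cam,u,v):
    K,R,t=cal(cam); return -R.T@t, R.T@np.linalg.inv(K)@np.array([u,v,1.])
def atz(cam,uv,z):
    o,d=ray(cam,*uv); return o+d*(z-o[2])/d[2]
def tri(a,b,c1='scene',c2='side'):
    A=[];B=[]
    for c,p in((c1,a),(c2,b)):
        o,d=ray(c,*p); d/=np.linalg.norm(d); P=np.eye(3)-np.outer(d,d); A.append(P);B.append(P@o)
    A=np.vstack(A);B=np.hstack(B); x=np.linalg.lstsq(A,B,rcond=None)[0]; return x,np.linalg.norm(A@x-B)
np.set_printoptions(precision=4,suppress=True)
E
python3 - <<'E'
from h import *
print('bar scene z', atz('scene',(323.4,136.4),.136),atz('scene',(294,148.4),.136))
print('bar side', atz('side',(306.7,290.7),.136),atz('side',(283.3,331.1),.136))
for n,a,b in (('barA',(323.4,136.4),(283.3,331.1)),('barB',(294,148.4),(306.7,290.7)),('uptop',(216.6,261.4),(285.4,139.4)),('tip',(207.6,218),(316.2,154)),('knobtip',(339.4,142),(252.9,286.2)),('hub',(339.6,168),(235.6,265.1))): print(n,*tri(a,b))
# base plate corners side & scene
print('plate', [atz('scene',(190+x/5,200+y/5),.012) for x,y in((77,292),(217,260),(267,483),(118,520))])
print('plate', [atz('side',(260+x/5,120+y/5),.012) for x,y in((281,372),(193,440))])
# press plate: scene
print('press', [atz('scene',(280+x/5,120+y/5),.01) for x,y in((567,372),(130,375))], [atz('side',(180+x/4.5,220+y/4.5),.01) for x,y in((412,305),(270,580))])
for c in('scene','side'):
  r=m.look_for(c,'hook_seat');print(r[:2])
d=np.load('pics/s0.npy')
for n,(u,v) in dict(hub=(339,168),knobend=(339,142),knobmid=(341,149),tip=(208,220),post=(217,262)).items():
  print(n,unproj('scene',u,v,d[v,u]))
d=np.load('pics/d0.npy')
for n,(u,v) in dict(hub=(236,265),knobend=(252,286),jaw=(211,298)).items():
  print(n,unproj('side',u,v,d[v,u]))
E
```

```text
bar scene z [0.3804 0.2771 0.136 ] [0.3859 0.1577 0.136 ]
bar side [0.381  0.1607 0.136 ] [0.3691 0.2926 0.136 ]
barA [0.3713 0.2854 0.1212] 0.0027342284133820057
barB [0.3824 0.1589 0.1317] 0.0007644612360355822
uptop [ 0.7188 -0.2388  0.226 ] 0.0005506579708897362
tip [ 0.5885 -0.2176  0.244 ] 0.0006746373439045815
knobtip [0.4807 0.2726 0.2193] 0.004823105346099942
hub [0.5627 0.2351 0.1966] 0.0004975392013595121
plate [array([ 0.5953, -0.2652,  0.012 ]), array([ 0.6123, -0.1716,  0.012 ]), array([ 0.7695, -0.1982,  0.012 ]), array([ 0.7531, -0.2925,  0.012 ])]
plate [array([ 0.5914, -0.2619,  0.012 ]), array([ 0.609 , -0.1694,  0.012 ])]
press [array([0.6388, 0.442 , 0.01  ]), array([0.5092, 0.1513, 0.01  ])] [array([0.5052, 0.1483, 0.01  ]), array([0.4676, 0.3548, 0.01  ])]
[]
[{'at': [0.6789, -0.2295, 0.0157], 'confidence': 0.84}]
hub [0.5692 0.2281 0.2086]
knobend [0.4862 0.271  0.2246]
knobmid [0.5018 0.2728 0.2049]
tip [ 0.5948 -0.2183  0.2427]
post [ 0.7235 -0.2389  0.2324]
hub [0.5595 0.2364 0.2017]
knobend [0.4796 0.272  0.2221]
jaw [0.5582 0.3424 0.1847]
```

```bash
cat >> h.py <<'E'
def Rdown(ang,s=1):
    # tool down, jaw axis y at world yaw ang
    x=np.array([0,0,-1.]); y=s*np.array([np.cos(ang),np.sin(ang),0]); return np.column_stack([x,y,np.cross(x,y)])
E
python3 - <<'E'
from h import *
print(m.current_tcp_rot(), m.current_qpos())
u=np.array([-0.042,0.999]); u/=np.linalg.norm(u)
mid=np.array([0.3825,0.2175]); g=mid-0.028*u
a=np.arctan2(-u[0],u[1]) # jaw axis perpendicular
for s in(1,-1):
    print(s,m.inverse_kinematics([*g,0.25],Rdown(a,s)), m.inverse_kinematics([0.63,-0.25,0.25],Rdown(np.arctan2(-0.165,0.986),s)))
E
```

```text
[[ 0.      0.3502 -0.9367]
 [ 0.     -0.9367 -0.3502]
 [-1.     -0.     -0.    ]] [-1.2976  0.3507  1.6518  0.      1.1391 -0.0846]
1 [ 0.3499  0.0638  1.8725 -0.      1.2052  0.3079] [-0.4464  0.5491  1.2146 -0.      1.3779 -0.2806]
-1 [ 0.3499  0.0638  1.8725 -0.      1.2052 -2.8337] [-0.4464  0.5491  1.2146 -0.      1.3779  2.861 ]
```

```bash
python3 - <<'E'
from h import *
u=np.array([-0.042,0.999]); u/=np.linalg.norm(u)
mid=np.array([0.3825,0.2175]); g=mid-0.028*u
R=Rdown(np.arctan2(-u[0],u[1]))
m.move_ptp([*g,0.24],R)
snap('wrist','w1')
K,Rc,t=cal('wrist'); np.savez('pics/w1cal.npz',K=K,R=Rc,t=t)
for s in(-.06,0,.06): print(s,proj('wrist',[*(mid+s*u),.136]))
print(m.current_time(), m.current_force())
E
```

```text
-0.06 [277.2522 226.8902]
0 [277.1684 167.4621]
0.06 [277.0732  99.9626]
4.2417 [ 0.1209 -0.6542 -0.3248]
```

View pics/w1.png

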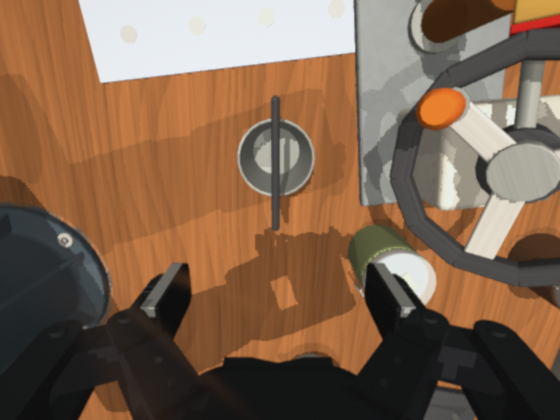

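The wrist view shows the bar from (276,98) to (276,229), which matches the projection, so I'll grasp it.

```bash
python3 - <<'E'
from h import *
u=np.array([-0.042,0.999]); u/=np.linalg.norm(u)
mid=np.array([0.3825,0.2175]); g=mid-0.028*u
m.move_l([*g,0.117],max_speed=.12)
m.set_gripper(0.0,60)
print(m.current_grip_width())
m.move_l([*g,0.30],max_speed=.15)
print(m.current_grip_width(),m.current_force(),m.current_ft_torque(),m.current_time())
snap('wrist','w2')
hx=np.array([0.986,-0.165]);hx/=np.linalg.norm(hx);hu=np.array([-hx[1],hx[0]])
R=Rdown(np.arctan2(hx[1],hx[0]))
p=np.array([0.635,-0.225])-0.10*hx-0.028*hu
m.move_ptp([*p,0.30],R)
snap('scene','s3');snap('side','d3');print(m.current_time())
E
```

```text
-0.001159162119090564
-0.002421992979168178 [ 0.4926  0.3651 -1.017 ] [0.0653 0.0052 0.0361] 7.55
9.35
```

View pics/s3.png

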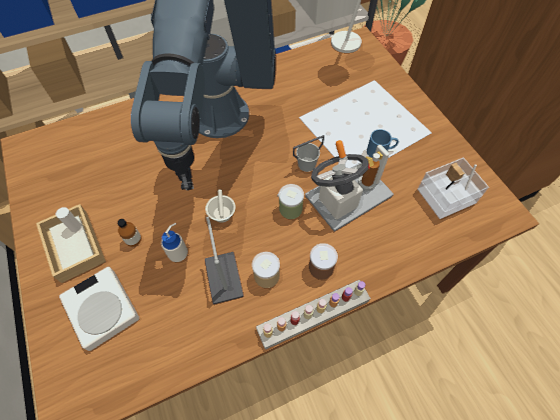

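View pics/d3.png

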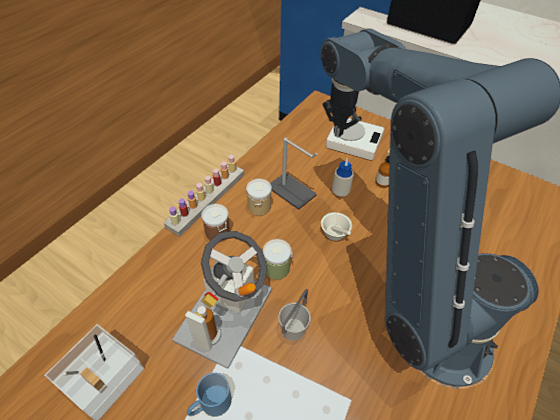

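View pics/w2.png

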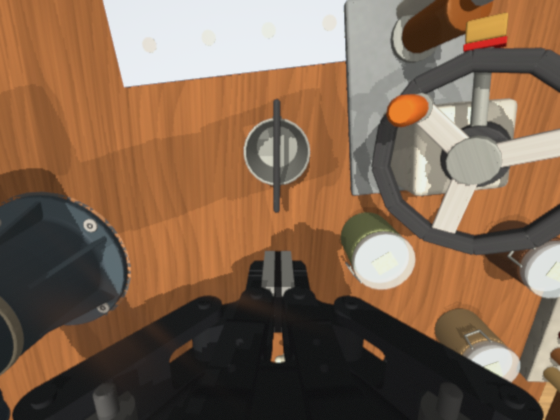

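```bash
python3 - <<'E'
from h import *
p=m.current_ee_pos(); print(p,m.current_tcp_rot())
for c in('scene','side','wrist'): print(c,proj(c,p))
hx=np.array([0.986,-0.165])
print(m.current_qpos(),m.current_time())
E
python3 - <<'E'
import cv2
a=cv2.imread('pics/s3.png');b=cv2.imread('pics/d3.png')
x=cv2.resize(a[130:230,140:240],None,fx=4,fy=4);y=cv2.resize(b[70:170,300:400],None,fx=4,fy=4)
cv2.imwrite('pics/z5.png',cv2.hconcat([x,y]))
E
```

```text
[ 0.532  -0.2351  0.3002] [[ 0.0002  0.9865 -0.1636]
 [ 0.     -0.1636 -0.9865]
 [-1.      0.0002 -0.0001]]
scene [191.8805 194.5865]
side [336.4265 144.37  ]
wrist [277.2296 238.8564]
[-0.4962  0.327   1.4262  0.0001  1.3881 -0.3318] 9.35
```

View pics/z5.png

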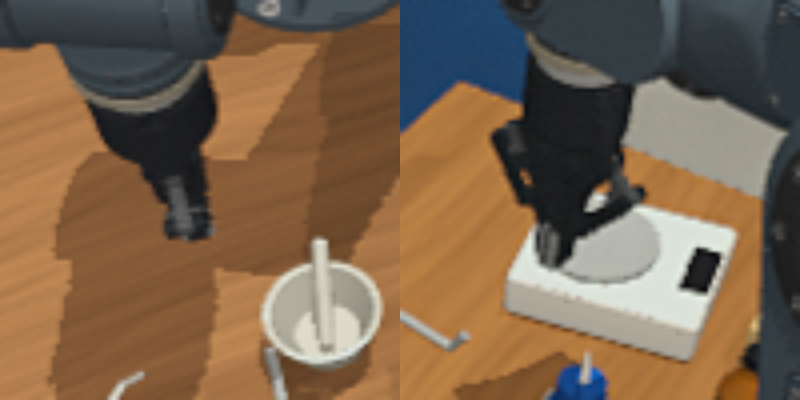

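```bash
python3 - <<'E'
from h import *
print(tri((186.8,189),(337.5,135.5)))
p=m.current_ee_pos()
for dz in(0,.01,.02,.03): print(dz,[proj(c,p+[0,0,dz]) for c in('scene','side','wrist')])
d=np.load('pics/s3.npy');print(unproj('scene',187,188,d[188,187]),unproj('scene',186,184,d[184,186]))
d=np.load('pics/d3.npy');print(unproj('side',337,134,d[134,337]),unproj('side',336,131,d[131,336]))
for c in ('scene','side'): 
  K,R,t=cal(c);print(R@R.T-np.eye(3))
E
```

```text
(array([ 0.5331, -0.2411,  0.3319]), np.float64(0.004076507710158036))
0 [array([191.8805, 194.5865]), array([336.4265, 144.37  ]), array([277.2296, 238.8564])]
0.01 [array([191.2109, 192.6837]), array([336.8281, 141.8518]), array([277.2111, 245.3431])]
0.02 [array([190.5312, 190.7523]), array([337.2345, 139.3034]), array([277.1906, 252.5409])]
0.03 [array([189.8413, 188.7916]), array([337.6457, 136.7242]), array([277.1678, 260.5735])]
[ 0.5921 -0.2433  0.4233] [ 0.5853 -0.2421  0.4311]
[ 0.5304 -0.2233  0.3493] [ 0.5337 -0.2203  0.3609]
[[0. 0. 0.]
 [0. 0. 0.]
 [0. 0. 0.]]
[[ 0.  0. -0.]
 [ 0.  0. -0.]
 [-0. -0.  0.]]
```

The grip closed on nothing. The pail hasn't moved, and the images show the fingertips about 25 mm behind the reported TCP. I'll grasp lower to allow for that.

```bash
python3 - <<'E'
from h import *
u=np.array([-0.042,0.999]); u/=np.linalg.norm(u)
mid=np.array([0.3825,0.2175]); g=mid-0.028*u
R=Rdown(np.arctan2(-u[0],u[1]))
m.move_ptp([*g,0.22],R)
m.set_gripper(1.0)
m.move_l([*g,0.092],max_speed=.15)
print(m.current_ee_pos(),m.current_force())
m.set_gripper(0.0,60)
print(m.current_grip_width(),m.current_force())
snap('wrist','w4'); snap('side','d4');snap('scene','s4')
print(m.current_time())
E
python3 - <<'E'
import cv2
a=cv2.imread('pics/s4.png');b=cv2.imread('pics/d4.png');w=cv2.imread('pics/w4.png')
x=cv2.resize(a[100:200,260:360],None,fx=4,fy=4);y=cv2.resize(b[230:330,250:350],None,fx=4,fy=4)
cv2.imwrite('pics/z6.png',cv2.hconcat([x,y]))
E
```

```text
[0.3841 0.1897 0.0926] [-1.0882 -1.0749 -0.6572]
0.06669151526949295 [-2.1833 -1.8029  5.6819]
13.675
```

View pics/z6.png

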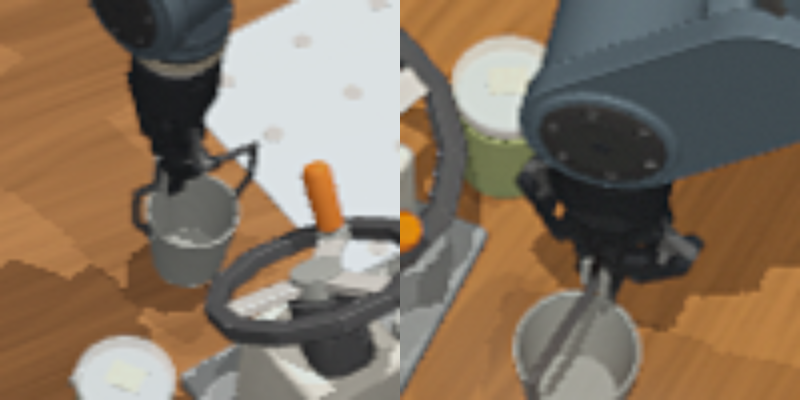

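View pics/w4.png

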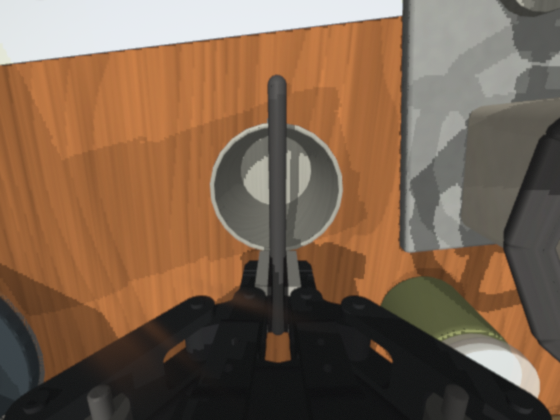

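The bar is held now (grip 0.067). I'll lift it and carry it to just before the hook.

```bash
python3 - <<'E'
from h import *
p=m.current_ee_pos(); 
m.move_l([p[0],p[1],0.29],max_speed=.15)
print(m.current_grip_width(),m.current_force())
hx=np.array([0.986,-0.165]);hx/=np.linalg.norm(hx);hu=np.array([-hx[1],hx[0]])
R=Rdown(np.arctan2(hx[1],hx[0]))
p=np.array([0.635,-0.225])-0.115*hx-0.028*hu
m.move_ptp([*p,0.29],R)
print(m.current_grip_width())
m.move_l([*p,0.223],max_speed=.1)
snap('scene','s5');snap('side','d5');snap('wrist','w5');print(m.current_time(),m.current_ee_pos())
for c in('scene','side'): print(m.look_for(c,'pail')[:2])
K,Rc,t=cal('wrist'); np.savez('pics/w5cal.npz',K=K,R=Rc,t=t)
E
python3 - <<'E'
import cv2
a=cv2.imread('pics/s5.png');b=cv2.imread('pics/d5.png');w=cv2.imread('pics/w5.png')
x=cv2.resize(a[160:280,150:250],None,fx=4,fy=4.);y=cv2.resize(b[90:210,270:370],None,fx=4,fy=4.)
cv2.imwrite('pics/z7.png',cv2.hconcat([x,y]))
E
```

```text
0.06043377886675991 [ 0.4546  0.5476 -1.6704]
0.06299090781939702
17.7333 [ 0.5172 -0.2338  0.2237]
[{'at': [0.5123, -0.2021, 0.1818], 'confidence': 0.92}]
[{'at': [0.516, -0.1955, 0.1855], 'confidence': 0.89}, {'at': [0.4583, -0.1606, 0.0344], 'confidence': 0.44}]
```

View pics/z7.png

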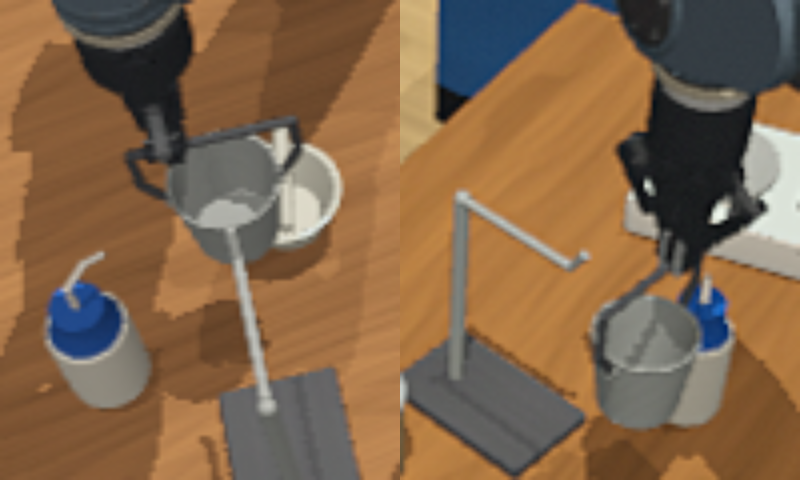

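View pics/w5.png

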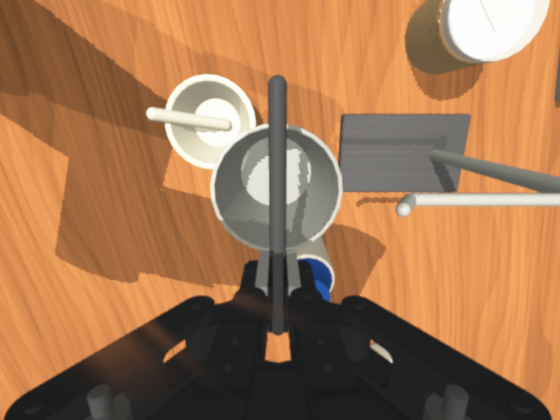

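```bash
python3 - <<'E'
from h import *
hx=np.array([0.986,-0.165]);hx/=np.linalg.norm(hx);hu=np.array([-hx[1],hx[0]])
p=m.current_ee_pos()
for z in (.260,.267,.274):
  print(z,[proj('wrist',[*(p[:2]+(.028+s)*hu),z]) for s in(-.06,0,.06)])
for uv in((404,207),): print('tip',atz('wrist',uv,.250))
for uv in((425,201),(555,200)): print('rod',atz('wrist',uv,.226))
print('side tip',atz('side',(270+583/4-100,90+256/4),.248),'post',atz('side',(270+62/4,90+193/4),.235))
K,R,t=cal('wrist'); print(-R.T@t,R[2])
# bar ends tri: scene ends, side ends
print(tri((150+297/4,160+122/4),(270+208/4,90+330/4)),tri((150+130/4,160+155/4),(270+295/4,90+268/4)))
E
```

```text
0.26 [array([277.2208, 317.6921]), array([277.1762, 216.1289]), array([277.1192,  86.7252])]
0.267 [array([277.2118, 326.1312]), array([277.1639, 220.896 ]), array([277.1022,  85.2739])]
0.274 [array([277.202 , 335.2996]), array([277.1504, 226.1295]), array([277.0832,  83.659 ])]
tip [ 0.5882 -0.2155  0.25  ]
rod [ 0.6101 -0.2229  0.226 ]
rod [ 0.6881 -0.2353  0.226 ]
side tip [ 0.5874 -0.2132  0.248 ] post [ 0.7163 -0.2345  0.235 ]
[ 0.5299 -0.1582  0.4017] [-0.0498 -0.2968 -0.9536]
(array([ 0.5264, -0.1432,  0.2561]), np.float64(0.002754600082848479)) (array([ 0.5049, -0.2593,  0.2482]), np.float64(0.009188906641260127))
```

```bash
python3 - <<'E'
from h import *
hx=np.array([0.986,-0.165]);hx/=np.linalg.norm(hx);hu=np.array([-hx[1],hx[0]])
p=np.array([0.634,-0.2262])-0.029*hu
f0=m.current_force()
m.move_l([*p,0.223],max_speed=.08)
print(m.current_grip_width(),m.current_force()-f0)
m.move_l([*p,0.196],max_speed=.06)
print(m.current_force()-f0)
for z in (.193,.190,.187):
    m.move_l([*p,z],max_speed=.05)
    f=m.current_force()-f0; print(z,f)
    if f[2]>4: break
snap('scene','s6');snap('side','d6');snap('wrist','w6');print(m.current_time(),m.current_ee_pos())
E
python3 - <<'E'
import cv2
a=cv2.imread('pics/s6.png');b=cv2.imread('pics/d6.png');w=cv2.imread('pics/w6.png')
x=cv2.resize(a[180:300,160:260],None,fx=4,fy=4.);y=cv2.resize(b[90:210,250:350],None,fx=4,fy=4.)
cv2.imwrite('pics/z8.png',cv2.hconcat([x,y]))
E
```

```text
0.060389537439504905 [-0.6128  0.2454  1.809 ]
[-0.3603 -0.5167  0.7187]
0.193 [-1.4524 -0.2007  0.966 ]
0.19 [-1.1921  0.2951  0.6548]
0.187 [-3.3007  0.9898  9.8638]
20.9083 [ 0.6296 -0.255   0.1884]
```

View pics/z8.png

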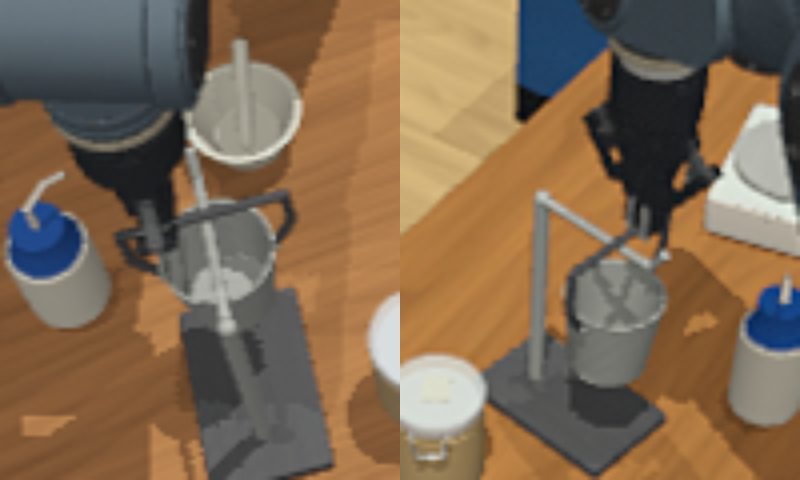

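View pics/w6.png

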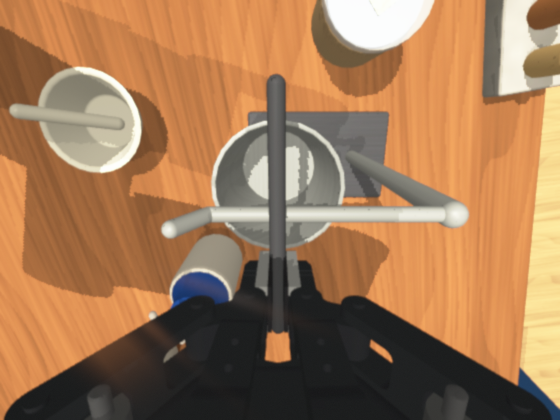

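```bash
python3 - <<'E'
from h import *
hx=np.array([0.986,-0.165]);hx/=np.linalg.norm(hx);hu=np.array([-hx[1],hx[0]])
p=np.array([0.634,-0.2262])-0.029*hu
m.move_l([*p,0.1895],max_speed=.05)
m.set_gripper(0.45)
print(m.current_force())
m.move_l([*p,0.30],max_speed=.12)
snap('scene','s7');snap('side','d7');snap('wrist','w7');print(m.current_time(),m.current_ee_pos(),m.current_force())
E
python3 - <<'E'
import cv2
a=cv2.imread('pics/s7.png');b=cv2.imread('pics/d7.png');w=cv2.imread('pics/w7.png')
x=cv2.resize(a[180:300,160:260],None,fx=4,fy=4.);y=cv2.resize(b[90:210,250:350],None,fx=4,fy=4.)
cv2.imwrite('pics/z9.png',cv2.hconcat([x,y]))
E
```

```text
[0.8197 0.4004 0.9008]
22.8 [ 0.629  -0.2547  0.2992] [-0.415  -0.4905  0.3924]
```

View pics/z9.png

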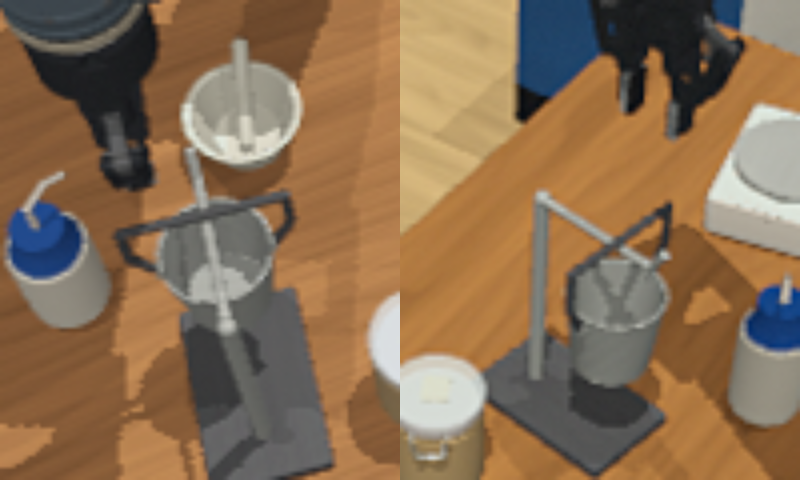

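View pics/w7.png

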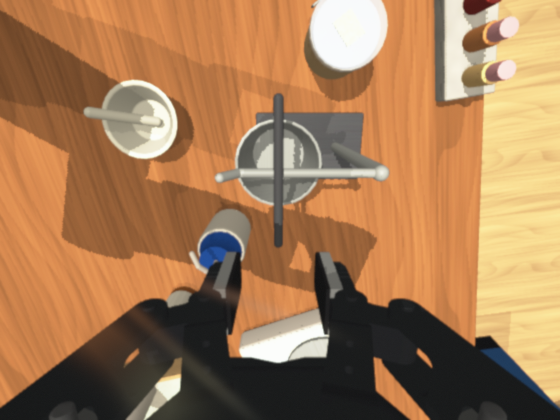

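The pail hangs on the hook with its bar across the rod (wrist view crossing at (278,173)) and the gripper is clear of it. Next I'll fit the wheel pose from all the views.

```bash
cat > fit.py <<'E'
from h import *
from scipy.optimize import least_squares
def wheel(c,yaw,phi,r,h,tilt=np.radians(35)):
    c=np.array(c); s,k=np.sin(tilt),np.cos(tilt)
    n=np.array([-s*np.cos(yaw),-s*np.sin(yaw),k]);e1=np.array([-k*np.cos(yaw),-k*np.sin(yaw),-s]);e2=np.cross(n,e1)
    return c+r*(np.cos(phi)*e1+np.sin(phi)*e2)+h*n,n,e1,e2
E
python3 - <<'E'
from fit import *
def orange(fn):
    im=cv2.imread('pics/'+fn+'.png'); h=cv2.cvtColor(im,cv2.COLOR_BGR2HSV)
    mk=((h[...,0]>=5)&(h[...,0]<=16)&(h[...,1]>225)&(h[...,2]>170)).astype(np.uint8)
    n,l,st,ce=cv2.connectedComponentsWithStats(mk); i=1+np.argmax(st[1:,4])
    ys,xs=np.where(l==i); P=np.c_[xs,ys].astype(float);ce=P.mean(0);U,S,V=np.linalg.svd(P-ce,full_matrices=False); a=(P-ce)@V[0]
    print(fn,st[i],ce,ce+V[0]*a.min(),ce+V[0]*a.max()); return ce
cs=orange('s7');cd=orange('d7');cw=orange('w1')
w=np.load('pics/w1cal.npz')
def pw(X): q=w['K']@(w['R']@X+w['t']); return q[:2]/q[2]
obs=[('scene',0,0,(339.6,168)),('side',0,0,(235.6,265.1)),('w',0,0,(522,171)),('scene',.072,.031,cs),('side',.072,.031,cd),('w',.072,.031,cw)]
def res(p,full=False):
    c=[p[0],p[1],.2];o=[]
    for k,r,h,uv in obs:
        X=wheel(c,p[2],p[3],r,h)[0]; o.append((pw(X) if k=='w' else proj(k,X))-np.array(uv))
    o=np.array(o)
    if full: return o
    return np.r_[o.ravel(),(p[2]-.17)/.03]
s=least_squares(res,[.5627,.2351,.17,-.8],loss='soft_l1'); print(s.x,'\n',res(s.x,True))
o,d=-w['R'].T@w['t'],None
def wz(u,v,z):
    o=-w['R'].T@w['t'];d=w['R'].T@np.linalg.inv(w['K'])@[u,v,1.];return o+d*(z-o[2])/d[2]
a,b=wz(357,80,.01),wz(361,206,.01);print('edge',a,b,np.arctan2(-(a-b)[0],(a-b)[1]))
for nm,r,h in(('knobmid',.072,.034),('knobend',.072,.06)): print(nm,wheel([s.x[0],s.x[1],.2],s.x[2],s.x[3],r,h)[0])
# wheel ellipse overlay
for c,fn in(('scene','s7'),('side','d7')):
    im=cv2.imread('pics/'+fn+'.png')
    im=cv2.resize(im,None,fx=4,fy=4)
    for t in np.linspace(0,6.28,100):
        u=proj(c,wheel([s.x[0],s.x[1],.2],s.x[2],t,.093,0)[0])*4; cv2.circle(im,(int(u[0]),int(u[1])),1,(0,255,0),-1)
    for h in(.002,.031,.06):
        u=proj(c,wheel([s.x[0],s.x[1],.2],s.x[2],s.x[3],.072,h)[0])*4; cv2.circle(im,(int(u[0]),int(u[1])),3,(255,0,0),-1)
    q=np.array(proj(c,[s.x[0],s.x[1],.2]))*4; q=q.astype(int); cv2.imwrite(f'pics/ov_{c}.png',im[max(0,q[1]-230):q[1]+230,q[0]-230:q[0]+230])
a=cv2.imread('pics/ov_scene.png');b=cv2.imread('pics/ov_side.png');cv2.imwrite('pics/ov.png',cv2.resize(cv2.hconcat([a,b]),(800,400)))
E
```

```text
Traceback (most recent call last):
ValueError: attempt to get argmax of an empty sequence
```

```bash
python3 - <<'E'
import cv2
for f,p in(('s0',(149,341)),('s7',(149,341)),('d0',(289,247)),('d7',(289,247)),('w1',(108,443))):
    print(f,cv2.cvtColor(cv2.imread(f'pics/{f}.png'),cv2.COLOR_BGR2HSV)[p])
E
cat > fitrun.py <<'E'
from fit import *
def orange(fn):
    im=cv2.imread('pics/'+fn+'.png'); h=cv2.cvtColor(im,cv2.COLOR_BGR2HSV)
    mk=((h[...,0]>=5)&(h[...,0]<=16)&(h[...,1]>215)&(h[...,2]>190)).astype(np.uint8)
    n,l,st,ce=cv2.connectedComponentsWithStats(mk); i=1+np.argmax(st[1:,4])
    ys,xs=np.where(l==i); P=np.c_[xs,ys].astype(float);ce=P.mean(0);U,S,V=np.linalg.svd(P-ce,full_matrices=False); a=(P-ce)@V[0]
    print(fn,st[i],ce,ce+V[0]*a.min(),ce+V[0]*a.max()); return ce
cs=orange('s0');cd=orange('d0');cw=orange('w1')
w=np.load('pics/w1cal.npz')
def pw(X): q=w['K']@(w['R']@X+w['t']); return q[:2]/q[2]
obs=[('scene',0,0,(339.6,168)),('side',0,0,(235.6,265.1)),('w',0,0,(522,171)),('scene',.072,.031,cs),('side',.072,.031,cd),('w',.072,.031,cw)]
def res(p,full=False):
    c=[p[0],p[1],.2];o=[]
    for k,r,h,uv in obs:
        X=wheel(c,p[2],p[3],r,h)[0]; o.append((pw(X) if k=='w' else proj(k,X))-np.array(uv))
    o=np.array(o)
    if full: return o
    return np.r_[o.ravel(),(p[2]-.17)/.03]
s=least_squares(res,[.5627,.2351,.17,-.8],loss='soft_l1'); print(s.x,'\n',res(s.x,True))
def wz(u,v,z):
    o=-w['R'].T@w['t'];d=w['R'].T@np.linalg.inv(w['K'])@[u,v,1.];return o+d*(z-o[2])/d[2]
a,b=wz(357,80,.01),wz(361,206,.01);print('edge',a,b,np.arctan2(-(a-b)[0],(a-b)[1]))
for nm,r,h in(('knobmid',.072,.034),('knobend',.072,.06)): print(nm,wheel([s.x[0],s.x[1],.2],s.x[2],s.x[3],r,h)[0])
for c,fn in(('scene','s0'),('side','d0')):
    im=cv2.imread('pics/'+fn+'.png')
    im=cv2.resize(im,None,fx=4,fy=4)
    for t in np.linspace(0,6.28,100):
        u=proj(c,wheel([s.x[0],s.x[1],.2],s.x[2],t,.093,0)[0])*4; cv2.circle(im,(int(u[0]),int(u[1])),1,(0,255,0),-1)
    for h in(.002,.031,.06):
        u=proj(c,wheel([s.x[0],s.x[1],.2],s.x[2],s.x[3],.072,h)[0])*4; cv2.circle(im,(int(u[0]),int(u[1])),3,(255,0,0),-1)
    q=np.array(proj(c,[s.x[0],s.x[1],.2]))*4; q=q.astype(int); cv2.imwrite(f'pics/ov_{c}.png',im[max(0,q[1]-230):q[1]+230,q[0]-230:q[0]+230])
a=cv2.imread('pics/ov_scene.png');b=cv2.imread('pics/ov_side.png');cv2.imwrite('pics/ov.png',cv2.resize(cv2.hconcat([a,b]),(800,400)))
E
python3 fitrun.py
```

```text
s0 [ 14 199 200]
s7 [ 14 197 205]
d0 [ 15 234 209]
d7 [ 16 234 216]
w1 [ 13 204 232]
s0 [336 141   2   2   2] [336.5 141.5] [337. 141.] [336. 142.]
d0 [242 283  10   9  40] [245.925 287.8  ] [251.08   283.0875] [242.6913 290.7562]Traceback (most recent call last):
  File "fitrun.py", line 8, in <module>
    cs=orange('s0');cd=orange('d0');cw=orange('w1')
                                       ~~~~~~^^^^^^
  File "fitrun.py", line 5, in orange
    n,l,st,ce=cv2.connectedComponentsWithStats(mk); i=1+np.argmax(st[1:,4])
                                                        ~~~~~~~~~^^^^^^^^^^
    return _wrapfunc(a, 'argmax', axis=axis, out=out, **kwds)
    return bound(*args, **kwds)
ValueError: attempt to get argmax of an empty sequence
```

View pics/s7.png

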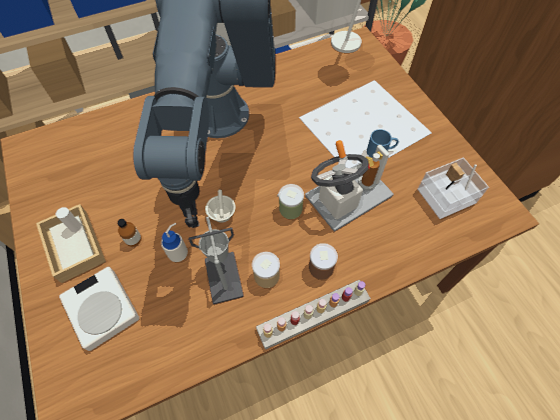

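```bash
python3 - <<'E'
s=open('fitrun.py').read()
s=s.replace("(h[...,0]>=5)&(h[...,0]<=16)&(h[...,1]>215)&(h[...,2]>190)","(h[...,0]>=6)&(h[...,0]<=18)&(h[...,1]>185)&(h[...,2]>150)")
s=s.replace("n,l,st,ce=","mk[:(60 if fn=='w1' else 120)]=0;mk[:,:(420 if fn=='w1' else 240)]=0;mk[:,(470 if fn=='w1' else 360):]=0;mk[(140 if fn=='w1' else (300 if fn[0]=='d' else 160)):]=0\n    if fn[0]=='d': mk[:270]=0;mk[:,262:]=0\n    n,l,st,ce=")
open('fitrun.py','w').write(s)
E
python3 fitrun.py
```

```text
s0 [336 141   9  17  86] [340.3023 148.5814] [337.9975 140.708 ] [342.7062 156.7933]
d0 [240 283  15  12 131] [246.9542 288.4504] [254.0817 285.1779] [239.4855 291.8795]
w1 [ 420   89   45   37 1308] [441.5856 106.9067] [420.4867 115.7793] [463.0999  97.8595]
[ 0.5615  0.2334  0.1727 -0.8144] 
 [[-0.6245 -0.755 ]
 [ 0.5535 -0.8937]
 [ 0.1002 -0.2763]
 [ 0.0131  0.2498]
 [-0.2078  0.328 ]
 [ 0.0398  0.1057]]
edge [0.4788 0.3104 0.01  ] [0.5044 0.1459 0.01  ] 0.15438032620164932
knobmid [0.4934 0.2747 0.1995]
knobend [0.4787 0.2721 0.2208]
```

```bash
sleep 4
```

```text
(no output)
```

View pics/ov.png

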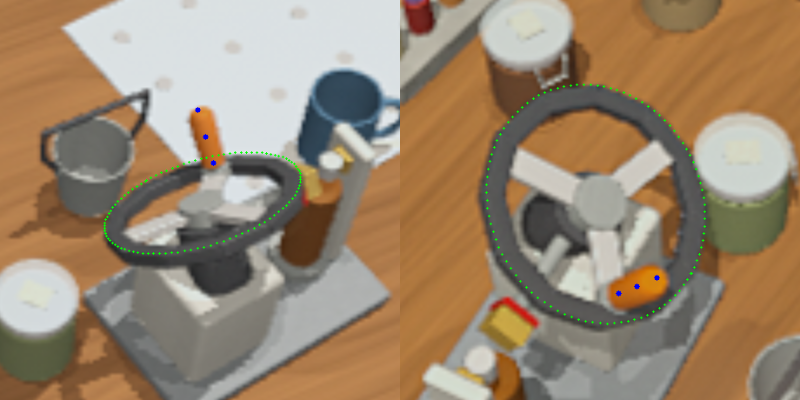

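The fit is tight, with residuals under 1 px. I'll check reachability along the arc.

```bash
cat >> fit.py <<'E'
C=[.5615,.2334,.2];YAW=.171;PHI0=-.8144
OFF=.025  # true fingertip lies this far behind the reported TCP
def pose(phi,hg,s=1,k=.5):
    X,n,e1,e2=wheel(C,YAW,phi,.072,hg); psi=k*phi
    x=-n;y=s*(-np.sin(psi)*e1+np.cos(psi)*e2)
    return X-(.019+OFF)*n, np.column_stack([x,y,np.cross(x,y)])
E
python3 - <<'E'
from fit import *
print(m.current_qpos())
for s in(1,-1):
  for phi in(PHI0,-.4,0,.4,.95):
    print(s,phi,m.inverse_kinematics(*pose(phi,.038,s)),m.inverse_kinematics(*pose(phi,.12,s)))
E
```

```text
[-0.4533  0.5271  1.1344 -0.      1.4814 -0.2875]
1 -0.8144 None [ 0.5566  0.0641  2.0606 -0.4774  0.4888  2.7274]
1 -0.4 [ 0.4696  0.2292  2.0979 -0.6552  0.2806  2.6538] [ 0.5083  0.032   2.1229 -0.4583  0.4435  2.4697]
1 0 [ 0.404   0.2106  2.1348 -0.5963  0.2381  2.3459] [ 0.4358  0.0047  2.1605 -0.3867  0.4094  2.1469]
1 0.4 [ 0.33    0.1968  2.1419 -0.4342  0.2176  1.9266] [ 0.3522 -0.0122  2.1677 -0.2713  0.396   1.771 ]
1 0.95 [ 0.2459  0.1914  2.1013 -0.1793  0.243   1.3314] [ 0.256  -0.0112  2.1264 -0.1198  0.4198  1.275 ]
-1 -0.8144 [ 0.515   0.2498  2.0367 -0.6326  0.3333 -0.2724] [ 0.5566  0.0641  2.0606 -0.4774  0.4888 -0.4142]
-1 -0.4 [ 0.4696  0.2292  2.0979 -0.6552  0.2806 -0.4878] [ 0.5083  0.032   2.1229 -0.4583  0.4435 -0.6719]
-1 0 [ 0.404   0.2106  2.1348 -0.5963  0.2381 -0.7957] [ 0.4358  0.0047  2.1605 -0.3867  0.4094 -0.9947]
-1 0.4 [ 0.33    0.1968  2.1419 -0.4342  0.2176 -1.215 ] [ 0.3522 -0.0122  2.1677 -0.2713  0.396  -1.3706]
-1 0.95 [ 0.2459  0.1914  2.1013 -0.1793  0.243  -1.8102] [ 0.256  -0.0112  2.1264 -0.1198  0.4198 -1.8666]
```

```bash
python3 - <<'E'
from fit import *
p=m.current_ee_pos()
m.move_l([p[0]-.03,p[1]+.01,.35],max_speed=.2)
P,R=pose(PHI0,.125,-1)
print(P,m.inverse_kinematics(P,R))
m.move_ptp(P,R)
m.set_gripper(.7,50)
snap('wrist','w8');snap('scene','s8');snap('side','d8')
for h in(0,.034,.06): print(h,proj('wrist',wheel(C,YAW,PHI0,.072,h)[0]))
print('hub',proj('wrist',C),m.current_time(),m.current_force(),m.current_ee_pos())
q=m.current_ee_pos();x=m.current_tcp_rot()[:,0]
for o in(.02,.03): print([proj(c,q-o*x) for c in('scene','side','wrist')])
E
python3 - <<'E'
import cv2
a=cv2.imread('pics/s8.png');b=cv2.imread('pics/d8.png')
x=cv2.resize(a[90:210,290:390],None,fx=4,fy=4.);y=cv2.resize(b[200:320,200:300],None,fx=4,fy=4.)
cv2.imwrite('pics/z10.png',cv2.hconcat([x,y]))
E
```

```text
[0.4669 0.2702 0.238 ] [ 0.5594  0.0532  2.0609 -0.4708  0.4994 -0.42  ]
0 [277.844  203.4289]
0.034 [277.8784 215.5849]
0.06 [277.9118 227.3798]
hub [248.3017 269.1093] 25.7167 [-0.4524 -1.222   0.0177] [0.467  0.2701 0.238 ]
[array([334.8194, 129.7349]), array([260.4859, 283.0472]), array([277.8909, 252.8995])]
[array([334.0066, 126.928 ]), array([262.5785, 282.1803]), array([277.9099, 260.9452])]
```

View pics/z10.png

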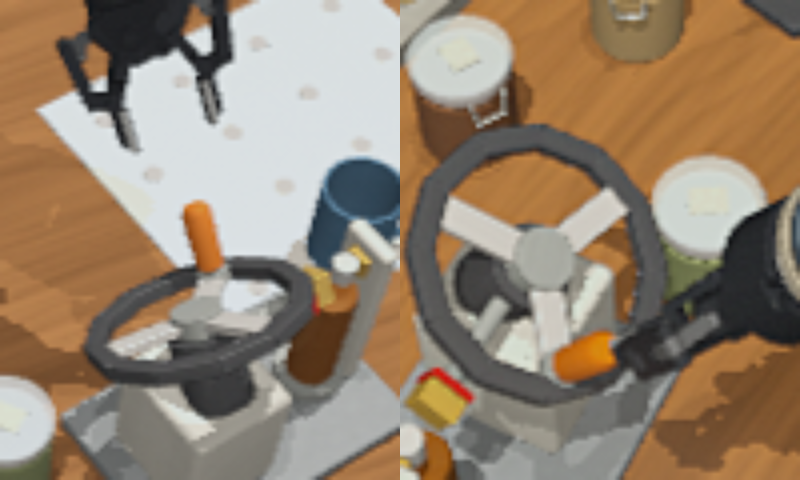

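View pics/w8.png

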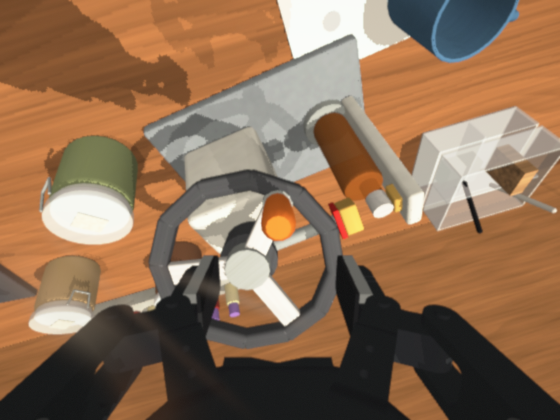

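The knob lies between the open fingers in the wrist view: knob end near (279,222), fingers at 215 and 345. I'll go in and grip it.

```bash
python3 - <<'E'
from fit import *
P,R=pose(PHI0,.034,-1)
m.move_l(P,R,max_speed=.1)
print(m.current_force())
m.set_gripper(0.0,50)
print(m.current_grip_width(),m.current_force(),m.current_ee_pos()-P)
snap('wrist','w9');snap('scene','s9');snap('side','d9');print(m.current_time())
E
python3 - <<'E'
import cv2
a=cv2.imread('pics/s9.png');b=cv2.imread('pics/d9.png')
x=cv2.resize(a[90:210,290:390],None,fx=4,fy=4.);y=cv2.resize(b[200:320,200:300],None,fx=4,fy=4.)
cv2.imwrite('pics/z11.png',cv2.hconcat([x,y]))
E
```

```text
[ 0.5326 -0.1831  0.0667]
0.283056947748679 [-4.7301 -1.3172  5.0288] [-0.0001  0.      0.0005]
27.3333
```

View pics/z11.png

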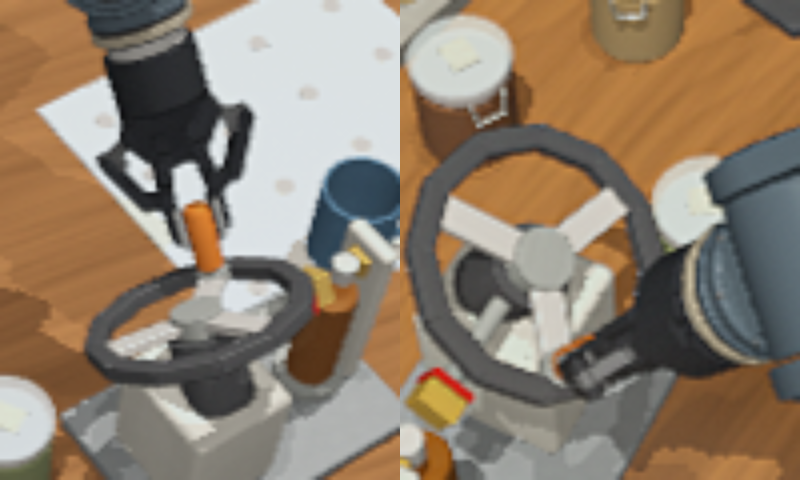

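View pics/w9.png

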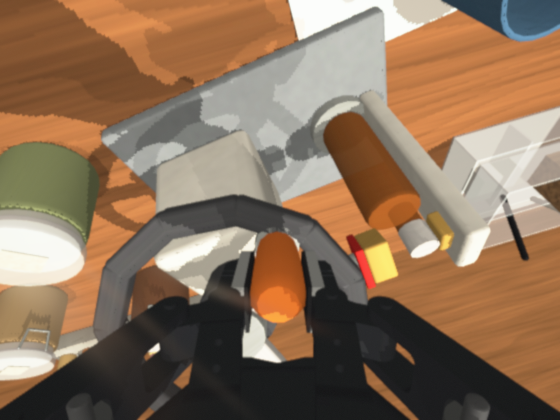

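The knob is gripped. I'll turn in 0.15 rad steps and log the tangential, radial and axial force.

```bash
cat > turn.py <<'E'
import sys
from fit import *
a,b=float(sys.argv[1]),float(sys.argv[2])
for d in np.arange(a,b+1e-6,.15):
    phi=PHI0+d; P,R=pose(phi,.034,-1)
    m.move_l(P,R,max_speed=.04)
    f=m.current_force(); _,n,e1,e2=wheel(C,YAW,0,0,0)
    r=np.cos(phi)*e1+np.sin(phi)*e2; t=-np.sin(phi)*e1+np.cos(phi)*e2
    print(round(d,2),'tan %.1f rad %.1f ax %.1f'%(f@t,f@r,f@n),'grip %.3f t %.2f'%(m.current_grip_width(),m.current_time()))
    if np.linalg.norm(f)>45: print('STOP');break
E
python3 turn.py .15 .75
python3 -c "
from h import *
snap('wrist','w10');snap('side','d10')"
```

```text
0.15 tan -3.3 rad 2.5 ax 6.1 grip 0.287 t 27.75
0.3 tan -5.2 rad 5.2 ax 7.8 grip 0.277 t 28.17
0.45 tan -7.6 rad 6.1 ax 11.4 grip 0.280 t 28.58
0.6 tan -8.9 rad 6.7 ax 13.0 grip 0.281 t 29.00
0.75 tan -8.7 rad 6.4 ax 17.1 grip 0.283 t 29.42
```

View pics/w10.png

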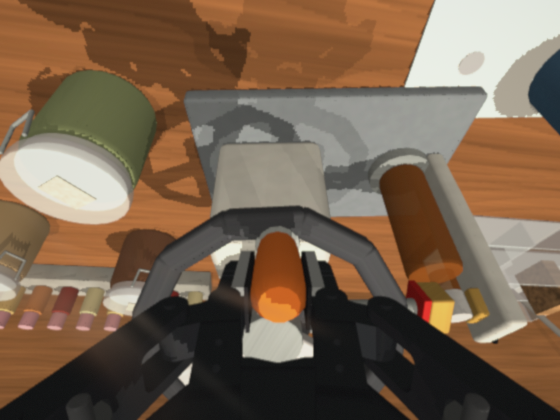

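The jaw is advancing and its brass block is reaching the bottle neck. The force peaks around 0.6–0.75 rad, so I'll continue.

```bash
python3 turn.py .9 1.65
python3 -c "
from h import *
snap('wrist','w11');snap('side','d11')
import cv2
b=cv2.imread('pics/d11.png');cv2.imwrite('pics/z12.png',cv2.resize(b[220:350,180:300],None,fx=5,fy=4.6))"
```

```text
0.9 tan -7.7 rad 5.8 ax 21.0 grip 0.284 t 29.93
1.05 tan -5.8 rad 5.2 ax 24.3 grip 0.285 t 30.35
1.2 tan -4.3 rad 5.0 ax 26.4 grip 0.282 t 30.77
1.35 tan -1.5 rad 5.5 ax 29.5 grip 0.284 t 31.18
1.5 tan -0.5 rad 7.7 ax 30.4 grip 0.284 t 31.60
1.65 tan 1.2 rad 9.4 ax 32.2 grip 0.285 t 32.02
```

View pics/w11.png

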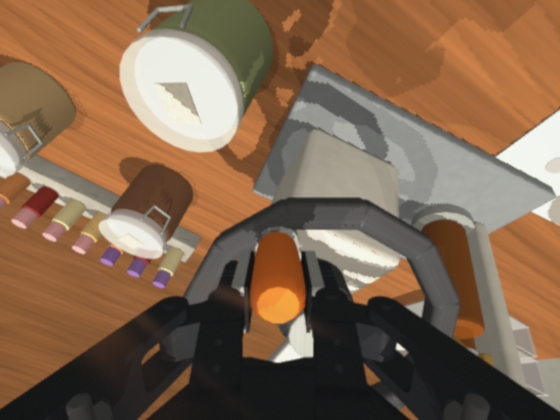

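View pics/z12.png

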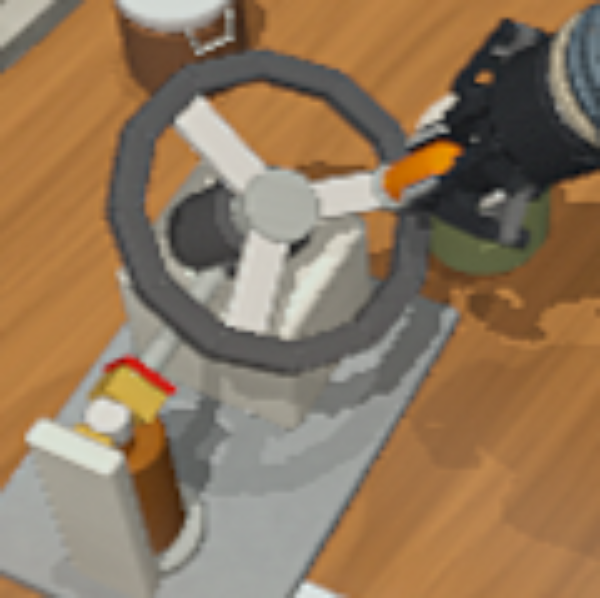

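The force peaked near 0.65 rad, so dead centre is about 1.25 rad. I'm at 1.65, about 0.4 rad past it, with the brass block at the neck. I'll release, back off and check.

```bash
python3 - <<'E'
from fit import *
m.set_gripper(.7)
print(m.current_force())
P,R=pose(PHI0+1.65,.16,-1)
m.move_l(P,R,max_speed=.1)
m.move_l(P+np.array([-.04,0,.06]),max_speed=.15)
snap('wrist','w12');snap('scene','s12');snap('side','d12');print(m.current_time(),m.current_force())
for c in('scene','side'):
  print([[np.round(x['at'],3) for x in m.look_for(c,n)[:1]] for n in('jaw','pail','knob_mid')])
m.dwell(.5); snap('side','d13');snap('scene','s13')
import cv2
x=cv2.resize(cv2.imread('pics/s13.png')[130:300,180:400],None,fx=3.6,fy=3.5);y=cv2.resize(cv2.imread('pics/d13.png')[110:350,180:350],None,fx=3,fy=2.45)
cv2.imwrite('pics/z13.png',x);cv2.imwrite('pics/z14.png',y)
# angle from orange centroid
from scipy.optimize import minimize_scalar
def orange(fn,box):
    im=cv2.imread('pics/'+fn+'.png');h=cv2.cvtColor(im,cv2.COLOR_BGR2HSV)
    mk=((h[...,0]>=6)&(h[...,0]<=18)&(h[...,1]>185)&(h[...,2]>150)); M=np.zeros_like(mk);x0,y0,x1,y1=box;M[y0:y1,x0:x1]=1
    ys,xs=np.where(mk&M);return np.array([xs.mean(),ys.mean()]),len(xs)
for c,fn in(('scene','s13'),('side','d13')):
    u=proj(c,wheel(C,YAW,PHI0+1.65,.072,.031)[0]).astype(int)
    o,n=orange(fn,(u[0]-14,u[1]-14,u[0]+14,u[1]+14))
    r=minimize_scalar(lambda p:np.sum((proj(c,wheel(C,YAW,p,.072,.031)[0])-o)**2),bounds=(.2,1.5),method='bounded')
    print(c,u,o,n,'turned',r.x-PHI0,r.fun)
E
```

```text
[-0.7443  0.495  -0.2628]
34.7417 [ 0.1873 -0.2031  0.4632]
[[array([0.572, 0.353, 0.182])], [array([ 0.442, -0.155,  0.037])], [array([0.563, 0.223, 0.202])]]
[[array([0.56 , 0.353, 0.176])], [array([ 0.625, -0.221,  0.151])], [array([0.559, 0.233, 0.203])]]
scene [315 163] [314.8333 162.6944] 108 turned 1.5995627405140294 0.18714207228252536
side [264 257] [263.8739 256.8378] 111 turned 1.664685206939526 0.14046047099465753
```

```bash
sleep 3
```

```text
(no output)
```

View pics/z13.png

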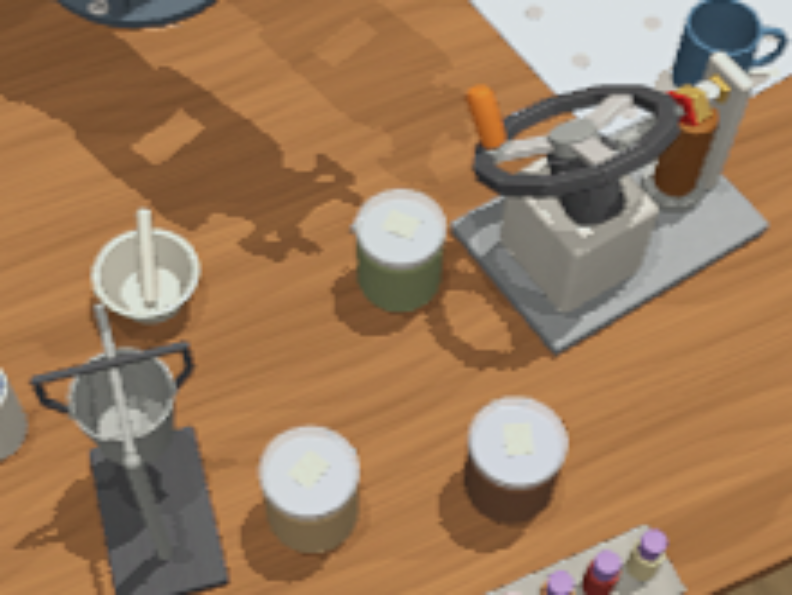

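View pics/z14.png

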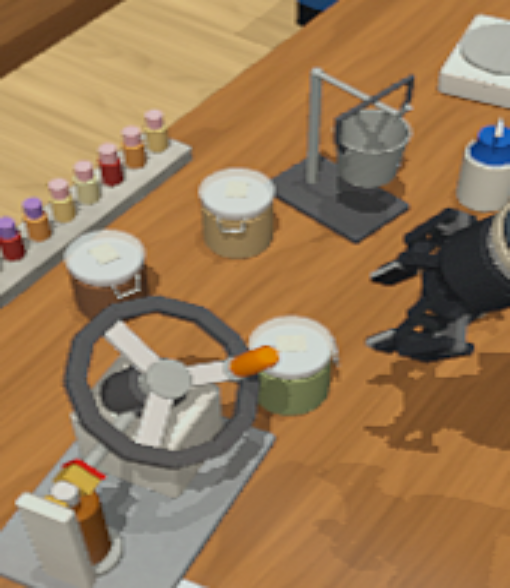

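View pics/w12.png

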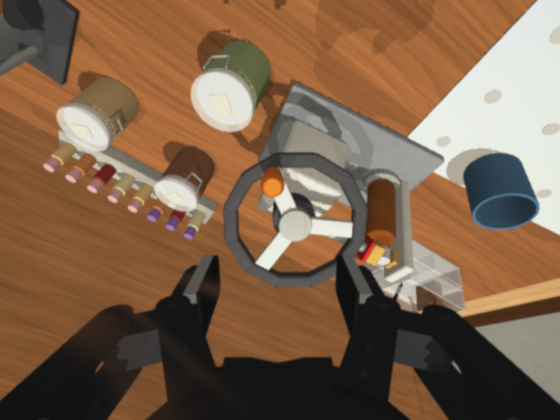

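The wheel stays where I left it, turned about 1.60 (scene) to 1.66 rad (side). I'll measure the red band's travel as an independent jaw check.

```bash
python3 - <<'E'
from fit import *
def red(fn):
    im=cv2.imread(f'pics/{fn}.png');h=cv2.cvtColor(im,cv2.COLOR_BGR2HSV).astype(int)
    mk=((h[...,0]<=4)|(h[...,0]>=176))&(h[...,1]>190)&(h[...,2]>120)
    M=np.zeros_like(mk);M[285:315,190:225]=1; ys,xs=np.where(mk&M); return np.array([xs.mean(),ys.mean()]),len(xs)
d=np.array([-np.sin(YAW),np.cos(YAW),0])
base=np.array([.562,.338,.174])
for z in(.165,.175,.185):
    r=[atz('side',red(f)[0],z)@d for f in('d0','d10','d11','d13')]
    print(z,np.array(r)-r[0],[red(f)[1] for f in('d0','d10','d11','d13')])
K,R,t=cal('side')
for f in('d0','d10','d11','d13'): print(f,red(f))
E
```

```text
0.165 [0.     0.0167 0.0171 0.0171] [20, 20, 21, 20]
0.175 [0.     0.0166 0.017  0.0169] [20, 20, 21, 20]
0.185 [0.     0.0164 0.0168 0.0168] [20, 20, 21, 20]
d0 (array([211.45, 294.9 ]), 20)
d10 (array([208.8 , 300.45]), 20)
d11 (array([208.7143, 300.5714]), 21)
d13 (array([208.8, 300.6]), 20)
```

The jaw travel at 1.65 rad is 17.0 mm, against 16.6 mm at 0.75 rad. That symmetry puts dead centre at about 1.2 rad, so the wheel is 0.40–0.45 rad past it with the jaw at about 18 mm. The gripper is clear, so I'm handing in.

```bash
python3 -c "
from h import *
print(m.current_time(),m.current_force()); print(m.sign_off())"
```

```text
35.6417 [-0.3254 -0.4177 -0.8289]
the job is handed in; nothing more can be done
None
```

I hung the pail by its handle bar on the hook and let go. I then turned the flywheel counter-clockwise over the hard point, stopped past it, let go and backed off. The job was handed in at 35.6 s of the 69 s; no verdict was reported.

**Last checks**
- **Pail:** it hangs with the bar across the hook rod close to its middle, and it looked the same in the last side and scene pictures.
- **Flywheel:** it stayed put after release, turned about 1.60 rad (scene view) to 1.66 rad (side view) from the start. The force peaked at about 0.65 rad. Dead centre comes out near 1.2–1.25 rad, so the wheel rests about 0.4–0.45 rad past it.
- **Jaw:** it moved 17 mm from the start, which I estimate puts it at about 18 mm out. The start position was not measured directly, so that figure comes from a simple crank model.
- **Bystanders:** the jars, mortar and mug show no visible shift. I did not re-measure any of the seven, and did not check the wash and oil bottles closely in the last pictures.

**What failed or disagreed**
- **First grasp missed:** the fingertips sit about 25–30 mm short of the reported TCP. The pail did not move, and I corrected for this from then on.
- **Force readings:** the peak tangential force was about 9 N instead of the expected 12 N. An outward force along the wheel axis also built up to 32 N during the turn, and vanished on release.
- **Scene-camera network:** in its last look it reported the mortar as the pail; I used the side view and the picture itself instead.

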